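Flip the stirrer's status flag to red

TASK

A run is starting on the stirrer with the amber flask on it: flip the status flag standing in front of that stirrer from green to red. Get a fingertip under its tab, push it up over the pivot and down until the paddle lies flat on the other side with the red face up; do not pinch or force it, and leave its stand standing where it is. Leave the other flag, the stirrers, the flask, the wash bottle and the dish alone, and finish with the hand clear.

Things in the scene. Friction and masses are not known exactly. Their poses are not given: they have to be found in the camera images.
- run_flag (a joint): angle of the flag to flip, a paddle on a level pin along the stand's x. 0: flat on the stand's -y side (to the right seen from the robot), green up; pi/2: straight up; pi: flat on its +y side, red up. Hard stops at 0 and pi. Stiff hinge (0.03 N m, about 0.4 N at the tab): it stays at any angle it is left at. Starts at 0 to 0.3 rad
- run_tab (a point): middle of the flag's finger tab, 82 mm from the hinge axis, mid-thickness. The paddle is 5 mm thick acrylic: a plate 62 mm wide out to 70 mm from the axis, then the tab, 30 mm wide, from 70 to 92 mm. Axes: x along the pin, -y from pin to tab, z out of the green face (the other face is red)
- run_pivot (a point): middle of the hinge pin of the flag to flip, 70 mm above the bench, over the stand's origin; axes as the stand's. 6 mm rest pins cross the stand at 30 mm to either side of it, just under the flat paddle; farther out the 59 mm high space between the stand's foot and the overhanging paddle is open
- run_stand: stand of the flag to flip: loose grey steel foot 90 (x) x 200 (y) x 8 mm, about 1.3 kg, with two upright 4 mm aluminium cheeks at x = -36 and +36 mm, 76 mm long in y, 66 mm high (76 mm at the pivot), the paddle between them. Origin: centre of the underside, x pointing away from the robot (yaw within 0.35 rad of world x)
- idle_flag (a joint): angle of the other flag, to be left alone; same make and meaning as run_flag, also starting at 0 to 0.3 rad
- idle_tab (a point): middle of the finger tab of the other flag, as run_tab
- idle_stand: stand of the other flag, in front of the empty stirrer, to be left alone; same make, origin and axes as run_stand
- run_stirrer: magnetic hot-plate stirrer with the flask on it: cream housing 170 (x) x 160 (y) mm, fixed, dark control panel with two black knobs towards the robot, round white plate 140 mm across with its top 95 mm above the bench. Origin: centre of its underside. Its own flag stands in front of it (about 180 mm towards the robot, up to 35 mm to the side)
- idle_stirrer: the other stirrer, the same make, with nothing on its plate; its flag stands in front of it in the same way
- flask: stoppered amber conical flask, 74 mm across the foot, 121 mm tall, standing on the plate of run_stirrer; loose, 0.16 kg. Origin: centre of its underside
- wash_bottle: white squeeze wash bottle with blue cap and bent spout, 60 mm across, 176 mm tall, loose, standing on the bench between the two stirrers. Origin: centre of its underside
- dish: white porcelain dish, 76 mm across, 26 mm high, loose on the bench, nearer the robot than the flags, between them. Origin: centre of its underside

How it is judged:
By the outcome, as a careful person would: the job done as asked, in the order asked, and still so for the second after the job is handed in, with the robot touching nothing.
It also fails if it takes over 48 s, if anything falls off the work surface, if the arm or the gripper's body presses on something with over 40 N, if the wrist force passes 120 N, or if a joint passes its speed limit or range.

ROBOT

A 7-joint arm with a two-finger parallel gripper is mounted at the origin on the work surface. World frame = base frame: x ahead of the robot, y to its left, z up, the work surface at z = 0. Lengths are in mm, angles in rad, forces in N, time in s.
With the tool pointing down it reaches from about 400 to 850 mm from the base axis. Payload 4.4 kg.
Tool frame: the origin (TCP) lies between the finger pads; the fingertips stand 19 mm ahead of it and the grasp point (between the pads) is the TCP; z points along the fingers, y is the line along which they close (so a half turn about z gives the same grasp; the last joint's range is limited). The gripper opens to 94 mm and grips with 3 to 60 N. Pads are 16 mm wide; open, the fingers measure 119 mm over their backs; the gripper's body (75 mm by 177 mm) begins 78 mm behind the grasp point.
Start: joints at [1.143, 0.628, 0.038, 1.517, -0.027, 0.996, -0.02], TCP at [230.101, -607.924, 224.478] pointing down, gripper open.
Joint ranges: [-3.06, 3.06], [-0.37, 2.12], [-1.25, 1.32], [0.18, 2.47], [-1.1, 4.24], [0.23, 1.98], [-2.94, 2.94]. Speed limits (rad/s): [2.57, 2.57, 3.14, 3.14, 3.14, 3.14, 3.14].

INTERFACE

Orientations are given as a unit quaternion [x, y, z, w].
In Python, from rig import arm gives the robot as it stands.
- The arm moves only by the tool arm_command, never from a script. Its argument "rows" is a list of rows, each a list of 7 numbers: the gripper command: -1 is shut, 1 is fully open, values between are in proportion, then the shift along the tool's x, y, z in mm, then the turn, a rotation vector about the tool's x, y, z in rad. In form: [[gripper, x, y, z, wx, wy, wz], ...]. A call has 1 to 8 rows; each row shifts and turns the commanded pose from where the row before left it, along the tool's axes as they then stand; what a row does not reach is not made up. A row lasts 1/10 s, in which the tool goes at most 50 mm and 8.59 degrees, less where a joint would pass 70% of its speed; a pose out of reach is approached as far as the arm can. A call with a gripper value outside its range is refused whole. The fingers move at their own pace and stop on an object; "squeeze" is the grip in N (left out, the last holds). Time passes only in rows, so rows that do not move let the fingers close. It gives the time, the measured TCP pose, the force, the opening and the grip force at its end, in the units of the state.
- arm.get_obs(): the state, without advancing time (a new reading comes with each control period).
- arm.capture(name): name is "scene" or "top"; returns the picture (400x640x3 uint8, red, green, blue); there is no depth.
- arm.calibration(name): a dict with "mtx" (3x3 intrinsics, pixels), "T" (4x4, takes a point from camera to world coordinates). Camera axes: x right, y down, z forward; pixel columns grow to the right and rows downward; lengths in mm; the calibration is good to about 2 mm. A picture is of the moment at which its call begins. calibration takes no time and is no camera call.
- arm.hand_in(): hands the job in; it is judged then, once.
Trained networks look in the newest picture that a camera, given by its name, has taken for a name from the list of things; names that differ only in an ending like _2 or _b are one class to them, and where a whole thing is asked for, a point or a joint stands for the part that bears it (a point fixed in the world has none). Each returns a list of dicts, best first, with "conf" (0 to 1); they miss things now and then, are a little off and sometimes report something else, mostly with a low value. They report only what shows in the picture. A call takes as long as a camera call.
- arm.look_for(query, camera): "extent" ([left, top, right, bottom] in pixels, round what is visible of it).
- arm.place_of(query, camera): "at" ([column, row] in pixels: a listed point, or the origin of a listed thing).
The state is a dict: "time_s": time; "qpos": joint angles; "joint_velocities": joint speeds; "effort": joint torques, N m; "tool_pos": TCP position; "tool_rot": TCP orientation; "contact_force": force on the tool from outside, world axes, zero at the start; "torque": the same for the moment, N m; "opening": finger opening in mm; "finger_force": force on a finger pad.
Only numpy, scipy, OpenCV 4.12 (cv2) and the standard library are available. Lean on these libraries where they do the work, as an engineer would, in place of code of your own. Each camera call takes 0.05 s, during which the arm holds its last target. There are 200 camera calls.

## Working session

There is one attempt and no reset: what is moved stays moved. The work goes in short steps, Python scripts to look and compute and a tool call to move; the robot and the scene stay as the last step left them, time stands still between calls to the robot, and variables do not carry over. Pictures are saved under pics/ and viewed, at most 10 in all, crops included, and the job is handed in when it is done.

Besides the shell and the picture viewer there is one more tool, called after "Emit:" by a JSON object that holds its "fn" and its "kwargs", one argument or row to a line. arm_command: Moves the arm, as the interface text tells. Its arguments: {"type":"object","properties":{"rows":{"type":"array","items":{"type":"array","items":{"type":"number"}}},"squeeze":{"type":"number"}},"required":["rows"]}

```bash
mkdir -p pics
cat > h.py <<'E'
import numpy as np,cv2
from rig import arm
def ray(c,px):
    k=arm.calibration(c);T=np.array(k["T"]);d=np.linalg.inv(k["mtx"])@[px[0],px[1],1];return T[:3,3],T[:3,:3]@d
def onz(c,px,z):
    o,d=ray(c,px);return o+d*(z-o[2])/d[2]
def proj(c,p):
    k=arm.calibration(c);T=np.linalg.inv(np.array(k["T"]));q=np.array(k["mtx"])@(T[:3,:3]@np.array(p)+T[:3,3]);return q[:2]/q[2]
def snap(c,n):
    im=arm.capture(c);cv2.imwrite(f"pics/{n}.png",im[:,:,::-1]);return im
E
python3 - <<'E'
from h import *
for c in("scene","top"):
    snap(c,c+"0");print(c,np.round(np.array(arm.calibration(c)["T"])[:3],2).tolist())
    for q,z in(("run_tab",75),("run_pivot",70),("run_stand",0),("idle_tab",75),("idle_stand",0),("run_stirrer",0),("idle_stirrer",0),("flask",95),("wash_bottle",0),("dish",0)):
        for r in arm.place_of(q,c)[:2]:print(q,np.round(r["at"],1),round(r["conf"],2),np.round(onz(c,r["at"],z)))
o=arm.get_obs();print(o["tool_rot"],o["time_s"])
E
```

```text
scene [[0.47, 0.55, -0.69, 1338.08], [0.88, -0.29, 0.36, -429.79], [0.0, -0.78, -0.62, 755.17]]
run_tab [187.9 206.5] 0.67 [ 467. -295.   75.]
run_tab [229.1 206.7] 0.56 [ 508. -216.   75.]
run_pivot [224.9 204.4] 0.95 [ 491. -220.   70.]
run_stand [230.2 230.8] 0.88 [ 500. -220.    0.]
idle_tab [396.4 158.3] 0.87 [520. 208.  75.]
idle_stand [421.7 180.4] 0.7 [544. 278.   0.]
run_stirrer [243.5 285.9] 0.85 [ 668. -252.   -0.]
idle_stirrer [447.4 227.4] 0.86 [718. 221.   0.]
idle_stirrer [286.9 185.5] 0.19 [404. -35.   0.]
flask [245.6 251.3] 0.78 [ 673. -240.   95.]
wash_bottle [379.7 262.8] 0.83 [741.  24.   0.]
dish [285.1 183.6] 0.83 [395. -36.   0.]
dish [397.2 156.5] 0.41 [424. 286.   0.]
top [[0.02, -1.0, 0.09, 480.32], [-1.0, -0.02, -0.02, -34.8], [0.02, -0.09, -1.0, 1160.64]]
run_tab [416.7 241.7] 0.57 [ 478. -301.   75.]
run_pivot [379.6 235.4] 0.94 [ 491. -212.   70.]
run_stand [378.3 231.2] 0.77 [ 503. -221.    0.]
idle_tab [204.  215.4] 0.73 [532. 208.  75.]
idle_stand [184.5 210. ] 0.78 [549. 274.   0.]
idle_stand [303.1 273.9] 0.55 [392. -30.   0.]
run_stirrer [389.7 164.8] 0.75 [ 675. -250.    0.]
idle_stirrer [208.1 144.2] 0.9 [720. 221.   0.]
idle_stirrer [398.5 157.8] 0.44 [ 694. -273.    0.]
flask [395.2 156.7] 0.87 [ 679. -245.   95.]
wash_bottle [288.  137.3] 0.68 [742.  15.   0.]
dish [301.8 275.6] 0.89 [388. -27.   0.]
[9.83683910e-01 1.79905430e-01 2.25597837e-05 2.99160998e-05] 1.1
```

View pics/scene0.png

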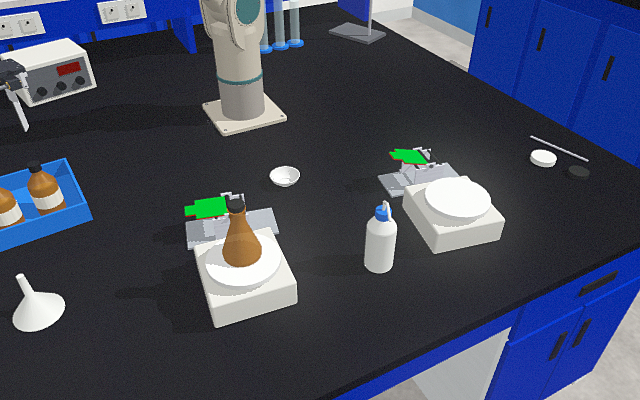

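View pics/top0.png

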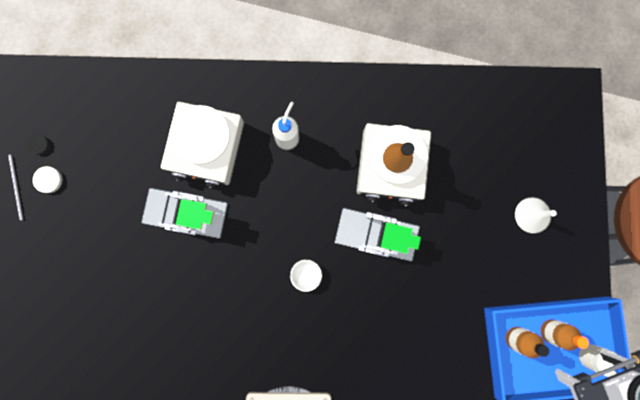

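The amber flask is on the right-hand stirrer in the top view. Its flag is the green paddle at about (400,238) there, with its tab at (417,242), and at (208,207) in the scene view. Next I'll fit the stand pose and flag angle to the green masks.

```bash
cat > fit.py <<'E'
from h import *
from scipy.optimize import minimize
S=4
P=np.array([[31,0],[31,-70],[15,-70],[15,-92],[-15,-92],[-15,-70],[-31,-70],[-31,0]],float)
def world(p,pts):
    x,y,yaw=p[0],p[1],p[2];R=np.array([[np.cos(yaw),-np.sin(yaw),0],[np.sin(yaw),np.cos(yaw),0],[0,0,1]]);return np.array(pts)@R.T+[x,y,0]
def paddle(p,h=2.5):
    f=p[3];return world(p,[[u,v*np.cos(f)+h*np.sin(f),70-v*np.sin(f)+h*np.cos(f)] for u,v in P])
def mask(im,c,box,col=1):
    im=im.astype(int);o=[i for i in range(3) if i!=col]
    m=((im[:,:,col]>1.6*im[:,:,o[0]])&(im[:,:,col]>1.6*im[:,:,o[1]])&(im[:,:,col]>70)).astype(np.uint8)
    b=np.zeros_like(m);l,t,r,d=box;b[t:d,l:r]=1;return m*b
def render(p,c):
    q=np.array([proj(c,w) for w in paddle(p)]);m=np.zeros((400,640),np.float32)
    big=np.zeros((400*S,640*S),np.uint8);cv2.fillPoly(big,[np.round((q+.5)*S*16-8).astype(np.int32)],255,shift=4);return cv2.resize(big,(640,400),interpolation=cv2.INTER_AREA)/255.
if __name__=="__main__":
    M={c:mask(arm.capture(c),c,b) for c,b in(("top",(340,190,450,280)),("scene",(170,180,270,240)))}
    f=lambda p:sum(np.abs(render(p,c)-M[c]).sum() for c in M)
    best=min((minimize(f,[491,-214,yw,ph],method="Nelder-Mead",options=dict(initial_simplex=np.array([[491,-214,yw,ph]]+[[491+8*(i==0),-214+8*(i==1),yw+.08*(i==2),ph+.1*(i==3)] for i in range(4)]),maxiter=250)) for yw in(-.15,) for ph in(.05,.25)),key=lambda r:r.fun)
    print(np.round(best.x,3),best.fun,[m.sum() for m in M.values()])
    ph=best.x[3];print("tab",np.round(world(best.x,[[0,-82*np.cos(ph),70+82*np.sin(ph)]]),1),"end",np.round(world(best.x,[[0,82,70]]),1))
    foot=world(best.x,[[45,100,4],[45,-100,4],[-45,-100,4],[-45,100,4]])
    v=[]
    for c,b in(("top",(325,190)),("scene",(165,170))):
        im=arm.capture(c)[:,:,::-1].copy()[b[1]:b[1]+90,b[0]:b[0]+120];im=cv2.resize(im,None,fx=5,fy=5,interpolation=cv2.INTER_NEAREST)
        for w in(foot,paddle(best.x)):cv2.polylines(im,[np.int32([((proj(c,a)-b+.5)*5) for a in w])],True,(0,0,255))
        v.append(cv2.resize(im,(400,300)))
    cv2.imwrite("pics/fit.png",np.hstack(v))
E
python3 fit.py
```

```text
Traceback (most recent call last):
  File "fit.py", line 19, in <module>
    best=min((minimize(f,[491,-214,yw,ph],method="Nelder-Mead",options=dict(initial_simplex=np.array([[491,-214,yw,ph]]+[[491+8*(i==0),-214+8*(i==1),yw+.08*(i==2),ph+.1*(i==3)] for i in range(4)]),maxiter=250)) for yw in(-.15,) for ph in(.05,.25)),key=lambda r:r.fun)
  File "fit.py", line 19, in <genexpr>
    best=min((minimize(f,[491,-214,yw,ph],method="Nelder-Mead",options=dict(initial_simplex=np.array([[491,-214,yw,ph]]+[[491+8*(i==0),-214+8*(i==1),yw+.08*(i==2),ph+.1*(i==3)] for i in range(4)]),maxiter=250)) for yw in(-.15,) for ph in(.05,.25)),key=lambda r:r.fun)
              ~~~~~~~~^^^^^^^^^^^^^^^^^^^^^^^^^^^^^^^^^^^^^^^^^^^^^^^^^^^^^^^^^^^^^^^^^^^^^^^^^^^^^^^^^^^^^^^^^^^^^^^^^^^^^^^^^^^^^^^^^^^^^^^^^^^^^^^^^^^^^^^^^^^^^^^^^^^^^^^^^^^^^^^^^^^^^^^^^^^^^^^^^^^^^^^^^^^^
  File "fit.py", line 18, in <lambda>
    f=lambda p:sum(np.abs(render(p,c)-M[c]).sum() for c in M)
               ~~~^^^^^^^^^^^^^^^^^^^^^^^^^^^^^^^^^^^^^^^^^^^
  File "fit.py", line 18, in <genexpr>
    f=lambda p:sum(np.abs(render(p,c)-M[c]).sum() for c in M)
                          ~~~~~~^^^^^
  File "fit.py", line 14, in render
    q=np.array([proj(c,w) for w in paddle(p)]);m=np.zeros((400,640),np.float32)
                ~~~~^^^^^
  File "h.py", line 8, in proj
    k=arm.calibration(c);T=np.linalg.inv(np.array(k["T"]));q=np.array(k["mtx"])@(T[:3,:3]@np.array(p)+T[:3,3]);return q[:2]/q[2]
ValueError: time passes only in moves, steps and waits
```

Cache the calibration, since there's a limit on how often it can be called.

```bash
python3 - <<'E'
s=open('h.py').read()
s=s.replace("def ray","import functools\n@functools.cache\ndef cal(c): return arm.calibration(c)\ndef ray",1).replace("k=arm.calibration(c)","k=cal(c)")
open('h.py','w').write(s)
E
python3 fit.py; python3 -c "
from h import *
print(arm.get_obs()['time_s'])"
```

```text
[ 4.95052e+02 -2.18094e+02 -2.32000e-01  1.40000e-02] 116.67450980392157 [np.uint64(857), np.uint64(689)]
tab [[ 476.2 -297.9   71.1]] end [[ 513.9 -138.3   70. ]]
1.4
```

View pics/fit.png

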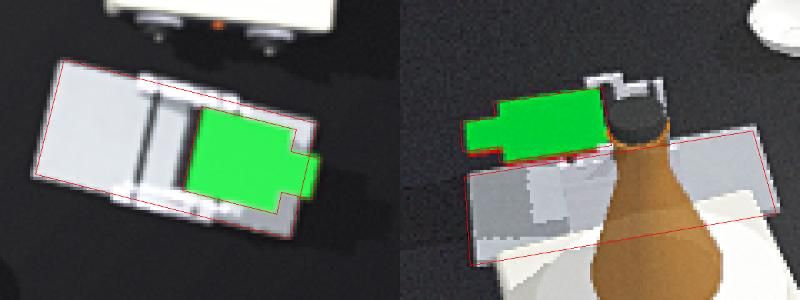

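The foot outline fits at yaw -0.23, but the green plate evidently starts further from the axis than I modelled, because the tab is clipped. I'll refit with that start distance free.

```bash
sed -i 's/f=p\[3\];return/f=p[3];Q=P.copy();Q[[0,-1],1]=-p[4];return/; s/for u,v in P\])/for u,v in Q])/' fit.py
python3 - <<'E'
s=open('fit.py').read()
i=s.index("    best=");j=s.index("    print(np.round(best")
s=s[:i]+'''    D=np.diag([6,6,.06,.1,6])
    best=min((minimize(f,x0,method="Nelder-Mead",options=dict(initial_simplex=np.vstack([x0,x0+D]),maxiter=350)) for x0 in np.array([[495,-218,-.23,.03,10],[495,-218,-.23,.2,10],[495,-214,-.23,.12,14]])),key=lambda r:r.fun)
'''+s[j:]
open('fit.py','w').write(s)
E
python3 fit.py
```

```text
[ 4.95177e+02 -2.16256e+02 -2.20000e-01  2.30000e-02  2.67800e+00] 92.67058823529412 [np.uint64(857), np.uint64(689)]
tab [[ 477.3 -296.3   71.9]] end [[ 513.1 -136.2   70. ]]
```

View pics/fit.png

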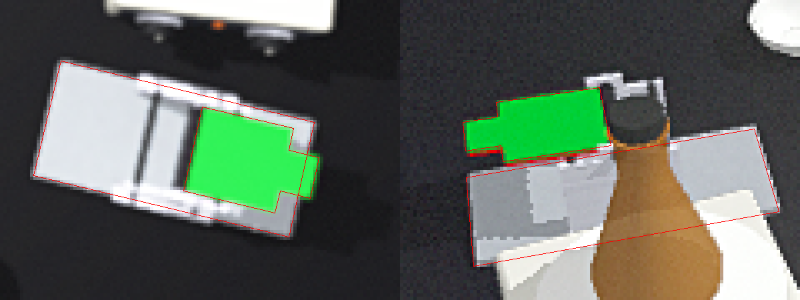

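Emit:
{"fn": "arm_command", "kwargs": {
  "rows": [
    [-1,0,0,0,0,0.14,0.14],
    [-1,0,0,0,0,0.14,0.05],
    [-1,0,0,0,0,0.14,0],
    [-1,0,0,0,0,0.14,0],
    [-1,0,0,0,0,0.14,0]
  ]
}}

```text
time_s: 2.1
tool_pos: [229.5, -609.0, 225.8]
tool_rot: [0.94, 0.095, 0.327, -0.039]
contact_force: [0.9, 0.0, -0.5]
opening: 57.9
finger_force: 0.0
```

```bash
cat > plan.py <<'E'
from h import *
from scipy.spatial.transform import Rotation as Ro
YAW=-.22;O=np.array([495.2,-216.3,0]);Z=Ro.from_euler('z',YAW).as_matrix()
def want(th):
    s,c=np.sin(th),np.cos(th);return Ro.from_matrix(Z@np.array([[c,0,s],[0,-1,0],[s,0,-c]]))
def state(th=np.pi/4,tgt=None):
    o=arm.get_obs();R=Ro.from_quat(o["tool_rot"]);t=np.array(o["tool_pos"])+R.apply([0,0,19])
    print("t",o["time_s"],"tip stand",np.round(Z.T@(t-O),1),"rotvec to want",np.round((R.inv()*want(th)).as_rotvec(),3),"F",np.round(o["contact_force"],1),"q",np.round(o["qpos"],2))
    if tgt is not None: print("tool shift (tool axes now)",np.round(R.inv().apply(Z@(np.array(tgt)-Z.T@(t-O))),1))
E
python3 -c "
from plan import *
state(tgt=(-110,-84,120))"
```

```text
t 2.1 tip stand [-163.  -436.2  210.9] rotvec to want [-0.291  0.116  0.311] F [ 0.9  0.  -0.5] q [ 1.68  0.73 -0.29  1.56 -0.56  1.02  0.42]
tool shift (tool axes now) [  93.2 -297.9  194. ]
```

Emit:
{"fn": "arm_command", "kwargs": {
  "rows": [
    [-1,0,0,0,-0.073,0.029,0.078],
    [-1,0,0,0,-0.073,0.029,0.078],
    [-1,0,0,0,-0.073,0.029,0.078],
    [-1,0,0,0,-0.073,0.029,0.078],
    [-1,0,0,0,0,0,0]
  ]
}}

```text
time_s: 2.6
tool_pos: [229.1, -605.5, 223.6]
tool_rot: [0.919, -0.103, 0.378, 0.04]
contact_force: [-0.3, 0.4, -0.0]
opening: 17.6
finger_force: 0.0
```

```bash
python3 -c "
from plan import *
state(tgt=(-110,-84,120))"
```

```text
t 2.6 tip stand [-161.4 -437.8  210.1] rotvec to want [-0.003  0.007 -0.004] F [-0.3  0.4 -0. ] q [ 1.82  0.66 -0.42  1.88 -0.94  0.63  0.5 ]
tool shift (tool axes now) [ -28.3 -353.4  101.2]
```

Emit:
{"fn": "arm_command", "kwargs": {
  "rows": [
    [-1,-3,-40,10,0,0,0],
    [-1,-3,-40,10,0,0,0],
    [-1,-3,-40,10,0,0,0],
    [-1,-3,-40,10,0,0,0],
    [-1,-3,-40,10,0,0,0],
    [-1,-3,-40,10,0,0,0],
    [-1,-3,-40,10,0,0,0],
    [-1,-4,-40,15,0,0,0]
  ]
}}

```text
time_s: 3.4
tool_pos: [295.9, -354.8, 225.2]
tool_rot: [0.931, -0.079, 0.355, -0.018]
contact_force: [0.6, -0.1, -0.7]
opening: 0.4
finger_force: 0.0
```

Emit:
{"fn": "arm_command", "kwargs": {
  "rows": [
    [-1,-3,-33,16,0,0,0],
    [-1,0,0,0,0,0,0]
  ]
}}

```text
time_s: 3.6
tool_pos: [302.6, -330.2, 229.3]
tool_rot: [0.934, -0.073, 0.349, -0.029]
contact_force: [-0.2, -0.4, 0.1]
opening: 0.6
finger_force: 0.0
```

```bash
python3 -c "
from plan import *
state(tgt=(-80,-84,28))"
```

```text
t 3.6 tip stand [-150.9 -150.4  214.9] rotvec to want [-0.146  0.08   0.004] F [-0.2 -0.4  0.1] q [ 1.98  0.53 -0.99  2.39 -1.1   0.24  0.47]
tool shift (tool axes now) [-66.6 -39.  196. ]
```

The outward tilt runs into wrist limits (q4, q5 and q6). I'll come in from the -y side instead, with the tool tilted toward stand +y and the closing axis along the pin.

```bash
cat >> plan.py <<'E'
def want(th):
    s,c=np.sin(th),np.cos(th);return Ro.from_matrix(Z@np.array([[0,1,0],[c,0,s],[s,0,-c]]))
E
python3 -c "
from plan import *
state(tgt=(-60,-300,230))"
```

```text
t 3.6 tip stand [-150.9 -150.4  214.9] rotvec to want [ 0.935 -0.016 -1.133] F [-0.2 -0.4  0.1] q [ 1.98  0.53 -0.99  2.39 -1.1   0.24  0.47]
tool shift (tool axes now) [ 77.4 155.7  25.1]
```

Emit:
{"fn": "arm_command", "kwargs": {
  "rows": [
    [-1,19,39,6,0,0,0],
    [-1,19,39,6,0,0,0],
    [-1,19,39,6,0,0,0],
    [-1,19,39,6,0,0,0],
    [-1,0,0,0,0.085,-0.0015,-0.103],
    [-1,0,0,0,0.085,-0.0015,-0.103],
    [-1,0,0,0,0.085,-0.0015,-0.103],
    [-1,0,0,0,0.085,-0.0015,-0.103]
  ]
}}

```text
time_s: 4.4
tool_pos: [352.7, -500.3, 241.5]
tool_rot: [0.912, 0.177, 0.351, -0.113]
contact_force: [0.5, -0.1, -0.1]
opening: 0.2
finger_force: 0.0
```

Emit:
{"fn": "arm_command", "kwargs": {
  "rows": [
    [-1,0,0,0,0.085,-0.0015,-0.103],
    [-1,0,0,0,0.085,-0.0015,-0.103],
    [-1,0,0,0,0.085,-0.0015,-0.103],
    [-1,0,0,0,0.085,-0.0015,-0.103],
    [-1,0,0,0,0.085,-0.0015,-0.103],
    [-1,0,0,0,0.085,-0.0015,-0.103],
    [-1,0,0,0,0.085,-0.0015,-0.103],
    [-1,0,0,0,0,0,0]
  ]
}}

```text
time_s: 5.2
tool_pos: [356.9, -497.9, 240.9]
tool_rot: [0.722, 0.577, 0.299, -0.24]
contact_force: [-0.1, 0.7, -0.6]
opening: 0.4
finger_force: 0.0
```

```bash
python3 -c "
from plan import *
state(tgt=(0,-210,130))"
```

```text
t 5.2 tip stand [ -73.5 -291.5  227.5] rotvec to want [ 0.    -0.001 -0.003] F [-0.1  0.7 -0.6] q [ 1.4   1.02 -0.63  1.04 -0.06  1.72  0.67]
tool shift (tool axes now) [-11.2  73.5 126.6]
```

Emit:
{"fn": "arm_command", "kwargs": {
  "rows": [
    [-1,-3,18,32,0,0,0],
    [-1,-3,18,32,0,0,0],
    [-1,-3,18,32,0,0,0],
    [-1,-2,19,31,0,0,0],
    [-1,0,0,0,0,0,0]
  ]
}}

```text
time_s: 5.7
tool_pos: [444.4, -430.2, 142.0]
tool_rot: [0.722, 0.575, 0.299, -0.243]
contact_force: [0.1, -0.0, 0.0]
opening: 0.7
finger_force: 0.0
```

```bash
python3 -c "
from plan import *
state(tgt=(0,-135,32))"
```

```text
t 5.7 tip stand [  -3.  -206.4  128.7] rotvec to want [-0.002 -0.005 -0.007] F [ 0.1 -0.   0. ] q [ 1.29  1.1  -0.63  1.19 -0.07  1.46  0.62]
tool shift (tool axes now) [-18.5   3.4 118.7]
```

Emit:
{"fn": "arm_command", "kwargs": {
  "rows": [
    [-1,-5,1,30,0,0,0],
    [-1,-5,1,30,0,0,0],
    [-1,-5,1,30,0,0,0],
    [-1,-3,0,29,0,0,0],
    [-1,0,0,0,0,0,0],
    [-1,14,0,14,0,0,0],
    [-1,14,0,14,0,0,0],
    [-1,0,0,0,0,0,0]
  ]
}}

```text
time_s: 6.5
tool_pos: [471.4, -326.2, 50.1]
tool_rot: [0.723, 0.575, 0.299, -0.239]
contact_force: [0.5, -0.1, 0.1]
opening: 0.7
finger_force: 0.0
```

Run:
```python
from plan import *
state(tgt=(0,-76,32))
a=snap("scene","s1");b=snap("top","t1")
cv2.imwrite("pics/v1.png",np.hstack([cv2.resize(a[150:270,130:290,::-1],(400,300)),cv2.resize(b[180:300,340:500,::-1],(400,300))]))
```

```text
t 6.5 tip stand [  0.8 -99.   36.6] rotvec to want [ 0.003 -0.001 -0.005] F [ 0.5 -0.1  0.1] q [ 1.23  1.14 -0.64  1.46 -0.07  1.11  0.61]
tool shift (tool axes now) [13.  -0.9 19.5]
```

View pics/v1.png

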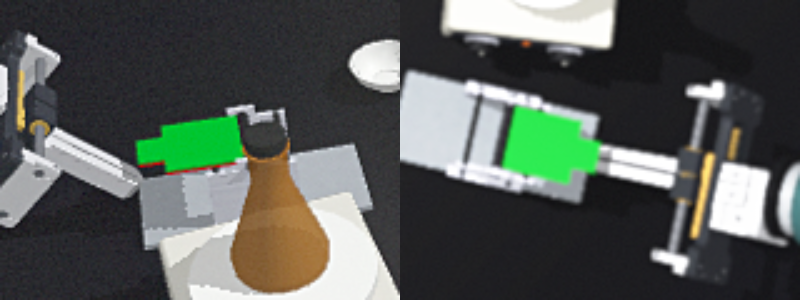

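The fingers line up with the tab, with the tip just under its outer end. I'll move further in and lift.

Emit:
{"fn": "arm_command", "kwargs": {
  "rows": [
    [-1,6.5,-0.5,9.8,0,0,0],
    [-1,6.5,-0.5,9.8,0,0,0],
    [-1,0,0,0,0,0,0],
    [-1,7.6,0,-8.5,0,0,0],
    [-1,7.6,0,-8.5,0,0,0],
    [-1,7.6,0,-8.5,0,0,0],
    [-1,7.6,0,-8.5,0,0,0],
    [-1,0,0,0,0,0,0]
  ]
}}

```text
time_s: 7.4
tool_pos: [475.8, -307.0, 91.3]
tool_rot: [0.723, 0.576, 0.299, -0.238]
contact_force: [0.0, -0.7, 0.6]
opening: 0.4
finger_force: 0.0
```

Run:
```python
from plan import *
state(tgt=(0,-79,89))
a=snap("scene","s2");b=snap("top","t2")
cv2.imwrite("pics/v2.png",np.hstack([cv2.resize(a[150:270,130:290,::-1],(400,300)),cv2.resize(b[180:300,340:500,::-1],(400,300))]))
```

```text
t 7.4 tip stand [  0.9 -79.3  77.8] rotvec to want [ 0.005  0.001 -0.004] F [ 0.  -0.7  0.6] q [ 1.23  1.07 -0.67  1.51 -0.1   1.11  0.58]
tool shift (tool axes now) [ 8.1 -0.9 -7.7]
```

View pics/v2.png

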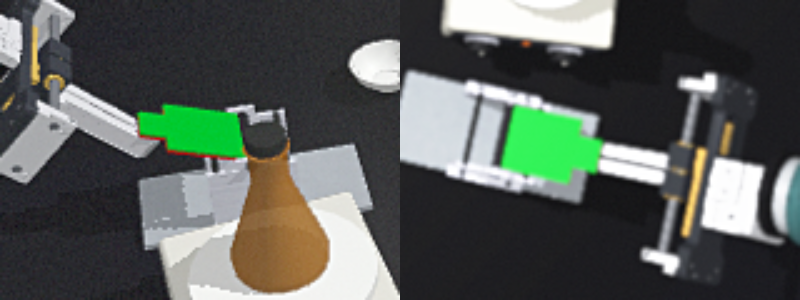

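The paddle is rising on the finger and the forces are negligible. I'll follow the arc to about 75°.

Emit:
{"fn": "arm_command", "kwargs": {
  "rows": [
    [-1,8,-0.5,-8,0,0,0],
    [-1,10.8,0,-2.8,0,0,0],
    [-1,10.8,0,-2.8,0,0,0],
    [-1,10.8,0,-2.8,0,0,0],
    [-1,10.1,0,1,0,0,0],
    [-1,10.1,0,1,0,0,0],
    [-1,9.6,0,3.6,0,0,0],
    [-1,9.6,0,3.6,0,0,0]
  ]
}}

```text
time_s: 8.3
tool_pos: [486.0, -255.1, 151.0]
tool_rot: [0.723, 0.575, 0.299, -0.24]
contact_force: [-0.2, 0.2, 0.3]
opening: 0.6
finger_force: 0.2
```

Run:
```python
from plan import *
state(tgt=(0,-8.2,142.3))
a=snap("scene","s3");b=snap("top","t3")
cv2.imwrite("pics/v3.png",np.hstack([cv2.resize(a[130:250,130:290,::-1],(400,300)),cv2.resize(b[180:300,340:500,::-1],(400,300))]))
```

```text
t 8.3 tip stand [ -0.4 -26.4 137.6] rotvec to want [ 0.002 -0.001 -0.005] F [-0.2  0.2  0.3] q [ 1.21  0.96 -0.71  1.6  -0.16  1.09  0.52]
tool shift (tool axes now) [16.2  0.3  9.5]
```

View pics/v3.png

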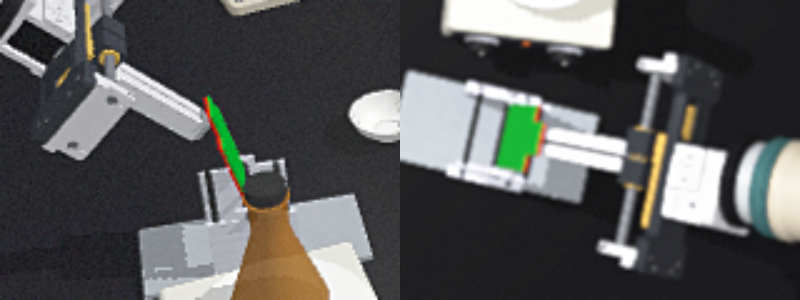

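Emit:
{"fn": "arm_command", "kwargs": {
  "rows": [
    [-1,8.1,0,4.9,0,0,0],
    [-1,8.1,0,4.9,0,0,0],
    [-1,6.4,0,7.8,0,0,0],
    [-1,6.4,0,7.8,0,0,0],
    [-1,4.2,0,9.3,0,0,0],
    [-1,4.2,0,9.3,0,0,0],
    [-1,5.8,0,10,0,0,0],
    [-1,5.8,0,10,0,0,0]
  ]
}}

```text
time_s: 9.2
tool_pos: [503.8, -177.1, 139.7]
tool_rot: [0.723, 0.575, 0.299, -0.24]
contact_force: [-0.1, -1.0, -0.4]
opening: 0.4
finger_force: 0.2
```

Run:
```python
from plan import *
state(tgt=(0,68.5,115))
a=snap("scene","s4");b=snap("top","t4")
cv2.imwrite("pics/v4.png",np.hstack([cv2.resize(a[130:250,130:290,::-1],(400,300)),cv2.resize(b[180:300,320:480,::-1],(400,300))]))
```

```text
t 9.2 tip stand [-1.000e-01  5.360e+01  1.263e+02] rotvec to want [ 0.002 -0.001 -0.006] F [-0.1 -1.  -0.4] q [ 1.14  0.94 -0.74  1.74 -0.2   0.92  0.48]
tool shift (tool axes now) [ 2.6  0.1 18.5]
```

View pics/v4.png

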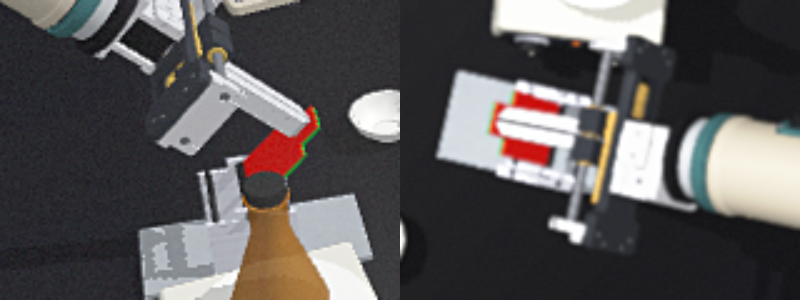

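It's past vertical with the red face turning up, and the force is about 1 N. I'll press it on down to flat.

Emit:
{"fn": "arm_command", "kwargs": {
  "rows": [
    [-1,1,0,9.5,0,0,0],
    [-1,1,0,9.5,0,0,0],
    [-1,-3.4,0,9,0,0,0],
    [-1,-3.4,0,9,0,0,0],
    [-1,-5,0,7.2,0,0,0],
    [-1,-5,0,7.2,0,0,0],
    [-1,0,0,0,0,0,0]
  ]
}}

```text
time_s: 10.0
tool_pos: [509.3, -152.7, 92.4]
tool_rot: [0.723, 0.575, 0.299, -0.24]
contact_force: [0.2, -0.1, 0.8]
opening: 0.1
finger_force: 0.3
```

Emit:
{"fn": "arm_command", "kwargs": {
  "rows": [
    [-1,-1.4,0,1.4,0,0,0],
    [-1,0,0,0,0,0,0]
  ]
}}

```text
time_s: 10.2
tool_pos: [509.4, -152.7, 91.8]
tool_rot: [0.723, 0.575, 0.299, -0.24]
contact_force: [-0.7, -0.4, 3.7]
opening: 0.7
finger_force: 1.9
```

```bash
python3 -c "
from plan import *
state(tgt=(0,79.7,77))"
```

```text
t 10.2 tip stand [-0.  78.7 78.3] rotvec to want [ 0.002 -0.002 -0.005] F [-0.7 -0.4  3.7] q [ 1.1   1.01 -0.72  1.78 -0.19  0.8   0.49]
tool shift (tool axes now) [-0.2  0.   1.7]
```

It's on the hard stop: 3.7 N, with the tip at the height predicted for flat. I'll lift off and retreat.

Emit:
{"fn": "arm_command", "kwargs": {
  "rows": [
    [-1,7,0,-7,0,0,0],
    [-1,20,0,-20,0,0,0],
    [-1,25,0,-25,0,0,0],
    [-1,25,0,-25,0,0,0],
    [-1,0,0,-40,0,0,0],
    [-1,-20,0,-30,0,0,0],
    [-1,-30,0,-30,0,0,0],
    [-1,-30,0,-30,0,0,0]
  ]
}}

```text
time_s: 11.0
tool_pos: [476.0, -299.4, 236.7]
tool_rot: [0.723, 0.576, 0.298, -0.238]
contact_force: [0.6, -0.1, -0.4]
opening: 0.6
finger_force: 0.0
```

Emit:
{"fn": "arm_command", "kwargs": {
  "rows": [
    [-1,-30,0,-30,0,0,0],
    [-1,-30,0,-30,0,0,0],
    [-1,-30,0,-30,0,0,0],
    [-1,0,0,0,0,0,0],
    [-1,0,0,0,0,0,0]
  ]
}}

```text
time_s: 11.5
tool_pos: [447.8, -422.4, 235.3]
tool_rot: [0.723, 0.575, 0.299, -0.239]
contact_force: [0.2, 0.4, 0.5]
opening: 0.4
finger_force: 0.0
```

Run:
```python
from plan import *
state()
a=snap("scene","s5");b=snap("top","t5")
for q,z in(("idle_tab",75),("flask",95),("wash_bottle",0),("dish",0),("run_stand",0)):
    for r in arm.place_of(q,"top")[:1]:print(q,np.round(onz("top",r["at"],z)))
from fit import *
p=[495.2,-216.3,-.22,np.pi-.0]
foot=world(p,[[45,100,4],[45,-100,4],[-45,-100,4],[-45,100,4]])
pad=paddle(p,-2.5)
v=[]
for c,im,o in(("top",b,(325,190)),("scene",a,(165,170))):
    im=cv2.resize(im[o[1]:o[1]+90,o[0]:o[0]+120,::-1].copy(),None,fx=5,fy=5,interpolation=cv2.INTER_NEAREST)
    cv2.polylines(im,[np.int32([((proj(c,w)-o+.5)*5) for w in foot])],True,(255,0,0)) 
    v.append(cv2.resize(im,(400,300)))
cv2.imwrite("pics/v5.png",np.hstack(v))
```

```text
t 11.5 tip stand [  -1.2 -198.   221.9] rotvec to want [ 0.003 -0.001 -0.006] F [0.2 0.4 0.5] q [ 1.3   0.99 -0.69  1.16 -0.1   1.55  0.54]
idle_tab [526. 201.  75.]
flask [ 675. -247.   95.]
wash_bottle [738.  20.   0.]
dish [392. -31.   0.]
run_stand [ 505. -218.    0.]Traceback (most recent call last):
  File "<stdin>", line 9, in <module>
  File "fit.py", line 8, in paddle
    f=p[3];Q=P.copy();Q[[0,-1],1]=-p[4];return world(p,[[u,v*np.cos(f)+h*np.sin(f),70-v*np.sin(f)+h*np.cos(f)] for u,v in Q])
                                   ~^^^
IndexError: list index out of range
```

Run:
```python
from fit import *
v=[]
p=[495.2,-216.3,-.22,np.pi,2.7]
foot=world(p,[[45,100,4],[45,-100,4],[-45,-100,4],[-45,100,4]])
for c,o in(("top",(325,190)),("scene",(165,170))):
    im=cv2.imread(f"pics/{c[0]}5.png");im=cv2.resize(im[o[1]:o[1]+90,o[0]:o[0]+120],None,fx=5,fy=5,interpolation=cv2.INTER_NEAREST)
    for w in(foot,paddle(p,-2.5)):cv2.polylines(im,[np.int32([((proj(c,a)-o+.5)*5) for a in w])],True,(255,0,0)) 
    v.append(cv2.resize(im,(400,300)))
cv2.imwrite("pics/v5.png",np.hstack(v))
```

```text
(no output)
```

View pics/v5.png

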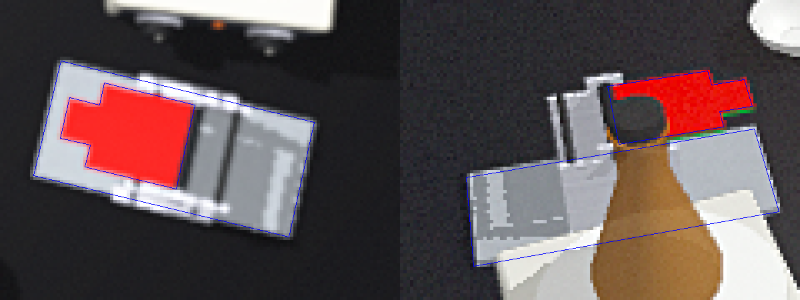

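The paddle outline for angle pi matches the red face in both views, and the foot still matches its original outline. The hand is clear, so I'm handing in.

```bash
python3 -c "
from rig import arm
print(arm.hand_in())"
```

```text
the job is handed in; nothing more can be done
None
```

The run flag is flipped and lies flat with its red face up; its stand hasn't moved, everything else checked is where it was (the stirrers weren't re-measured), the hand is clear, and the job is handed in at about 12 s of the 48 s allowed.

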